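# Fetch the transfer jig from behind the compound jars

## Task

Clear all three compound jars off the wooden board into the grey parking tray, then fetch the aluminium transfer jig that lay between them and lay it centred on the black yellow-bordered mat, lined up with the mat's long side. Only then put every jar back, centred on the pad of its own cap colour. Keep the jars upright, set things down rather than dropping them, leave the jig where it is until the jars are parked, and leave the can of dop sticks alone.

Things in the scene. Friction and masses are not known exactly. Their poses are not given: they have to be found in the camera images.
- jig: Aluminium dop transfer jig: block 96 mm long (x) x 40 wide (y) x 34 high, V groove along its top, brass inlays, 0.33 kg. Origin: centre of underside. Same turned half round. Starts on the 8 mm high dark wooden board, the jars' walls about 12 mm from its long sides (two jars on one side, one on the other): fingers fit beside it only when they are gone. Take it across its width.
- jar_red: Closed white jar with a red screw cap and band: a plain cylinder 48 mm in diameter, 85 mm high, about 0.22 kg. Origin: centre of its underside; z up. Starts upright on the pad of its colour. Two jars beside the jig are 24 mm apart. Jars rise far above the jig: take them high up (about 60 mm above the underside), fingers closing across the jig (along the pads' y axis).
- jar_blue: Closed white jar with a blue screw cap and band: a plain cylinder 48 mm in diameter, 85 mm high, about 0.22 kg. Origin: centre of its underside; z up. Starts upright on the pad of its colour. Two jars beside the jig are 24 mm apart. Jars rise far above the jig: take them high up (about 60 mm above the underside), fingers closing across the jig (along the pads' y axis).
- jar_green: Closed white jar with a green screw cap and band: a plain cylinder 48 mm in diameter, 85 mm high, about 0.22 kg. Origin: centre of its underside; z up. Starts upright on the pad of its colour. Two jars beside the jig are 24 mm apart. Jars rise far above the jig: take them high up (about 60 mm above the underside), fingers closing across the jig (along the pads' y axis).
- pad_red: Fixed square red pad, 60 x 60 x 3 mm, on the 8 mm high wooden board: home of the jar with the red cap. Origin: centre of its underside, 8 mm above the bench; its top is at 11 mm. Its x axis is parallel to the jig's length at the start (within 2 degrees), y across it.
- pad_blue: Fixed square blue pad, 60 x 60 x 3 mm, on the 8 mm high wooden board: home of the jar with the blue cap. Origin: centre of its underside, 8 mm above the bench; its top is at 11 mm. Its x axis is parallel to the jig's length at the start (within 2 degrees), y across it.
- pad_green: Fixed square green pad, 60 x 60 x 3 mm, on the 8 mm high wooden board: home of the jar with the green cap. Origin: centre of its underside, 8 mm above the bench; its top is at 11 mm. Its x axis is parallel to the jig's length at the start (within 2 degrees), y across it.
- tray: Fixed grey parking tray, 260 mm long (x) x 100 mm wide (y), open on top, walls 5 mm thick and 20 mm high. Origin: centre of its underside on the bench; its inner floor lies 5 mm higher. Empty at the start; the three jars fit in a row along x, 75 mm apart.
- mat: Fixed black rubber mat with a yellow border, 130 mm long (x) x 70 mm wide (y), 4 mm thick. Origin: centre of its underside on the bench; its top is at 4 mm. The jig's place, long side along long side, either way round.
- dop_can: Bystander: white and blue can 76 mm in diameter, 95 mm high, full of upright dop sticks that reach 131 mm. Origin: centre of its underside. It stands beyond the board and is to be left alone.

How it is judged:
By the outcome, as a careful person would: the job done as asked, in the order asked, and still so for the second after the job is handed in, with the robot touching nothing.
It also fails if it takes over 141 s, if anything falls off the work surface, if the arm or the gripper's body presses on something with over 40 N, if the wrist force passes 120 N, or if a joint passes its speed limit or range.

## Robot

A 7-joint arm with a two-finger parallel gripper is mounted at the origin on the work surface. World frame = base frame: x ahead of the robot, y to its left, z up, the work surface at z = 0. Lengths are in m, angles in rad, forces in N, time in s.
With the tool pointing down it reaches from about 0.425 to 0.825 m from the base axis. Payload 3.6 kg.
Tool frame: the origin (TCP) lies at the very end of the fingers, on their centre line; the grasp point (between the pads) lies 19 mm behind it; z points along the fingers, y is the line along which they close (so a half turn about z gives the same grasp; the last joint's range is limited). The gripper opens to 85 mm and grips with 20 to 120 N. Pads are 22 mm wide; open, the fingers measure 114 mm over their backs; the gripper's body (76 mm by 85 mm) begins 54 mm behind the grasp point. The pads swing forward as they close: fully open they stand 13 mm farther back than shut.
Start: joints at [1.306, 0.615, -0.013, 1.423, 0.008, 1.103, -0.04], TCP at [0.154, -0.632, 0.231] pointing down, gripper open.
Joint ranges: [-3.12, 3.12], [-0.3, 2.06], [-1.34, 1.32], [0.26, 2.42], [-1.36, 4.5], [0.01, 1.98], [-2.84, 2.84]. Speed limits (rad/s): [2.79, 2.79, 3.14, 3.14, 3.14, 3.14, 3.14].

## Interface

Orientations are given as a unit quaternion [w, x, y, z].
In Python, from station import r gives the robot as it stands. The module is installed in compiled form; this text tells all that it offers.
- The arm moves only by the tool arm_command, never from a script. Its argument "series" is one flat list of numbers, 5 for each row, row after row: the shift along the world's x, y, z in cm, then the turn about the world's z in degrees, then the opening, from 0 (shut) to 1 (fully open). In form: [tx, ty, tz, yaw, gripper, tx, ty, tz, yaw, gripper, ...]. A call has 1 to 5 rows; each row is the pose to reach, as a shift and turn from the pose commanded when the call began; what a row does not reach only later rows make up. A row lasts 1/10 s, in which the tool goes at most 50 mm and 8.59 degrees, less where a joint would pass 70% of its speed; a pose out of reach is approached as far as the arm can. A call with a gripper value outside its range is refused whole. The fingers move at their own pace and stop on an object; "squeeze" is the grip in N (left out, the last holds). Time passes only in rows, so rows that repeat a pose let the fingers close. It gives the time, the measured TCP pose, the force, the opening and the grip force at its end, in the units of the state.
- r.get_obs(): the state, without advancing time (a new reading comes with each control period).
- r.capture(name): name is "scene" or "side" or "wrist"; returns a dict with "frame" (400x640x3 uint8, red, green, blue), "range_z" (400x640 float32, m along the optical axis (not along the pixel's ray), 0 where there is no reading), "fx", "fy", "cx", "cy" (pixels), "xyz" and "rotation" of the camera in the world; the wrist camera has in their place "tool_from_camera" (4x4, takes a point from camera to tool coordinates, whose origin is the TCP and whose axes are the flange's). Camera axes: x right, y down, z forward; pixel columns grow to the right and rows downward; lengths in m; the calibration is good to about 2 mm. A picture is of the moment at which its call begins: read the wrist's pose just before it.
- r.finish_job(): hands the job in; it is judged then, once.
The state is a dict: "time_s": time; "joints": joint angles; "qd": joint speeds; "joint_torque": joint torques, N m; "tool_pos": TCP position; "tcp_rot": TCP orientation; "force": force on the tool from outside, world axes, zero at the start; "torque": the same for the moment, N m; "opening": finger opening in m; "finger_force": force on a finger pad.
Only numpy, scipy, OpenCV 4.12 (cv2) and the standard library are available. Lean on these libraries where they do the work, as an engineer would, in place of code of your own. Each camera call takes 0.05 s, during which the arm holds its last target. There are 200 camera calls.

## Working session

There is one attempt and no reset: what is moved stays moved. The work goes in short steps, Python scripts to look and compute and a tool call to move; the robot and the scene stay as the last step left them, time stands still between calls to the robot, and variables do not carry over. Pictures are saved under pics/ and viewed, at most 14 in all, crops included, and the job is handed in when it is done.

Besides the shell and the picture viewer there is one more tool, called after "Call:" as a command line: name --argument value ..., lists and objects as JSON in quotes. arm_command: Moves the arm, as the interface text tells. Its arguments: {"type":"object","properties":{"series":{"type":"array","items":{"type":"number"}},"squeeze":{"type":"number"}},"required":["series"]}

```bash
mkdir -p pics
cat > h.py <<'E'
import numpy as np, cv2
from station import r
from scipy.spatial.transform import Rotation as R
def cap(n):
    o=r.get_obs(); c=r.capture(n)
    if n=='wrist':
        q=o['tcp_rot']; T=np.eye(4); T[:3,:3]=R.from_quat([q[1],q[2],q[3],q[0]]).as_matrix(); T[:3,3]=o['tool_pos']
        M=T@np.array(c['tool_from_camera']); c['xyz']=M[:3,3]; c['rotation']=M[:3,:3]
    else:
        A=np.array(c['rotation'],float)
        if A.shape!=(3,3): A=R.from_quat([A[1],A[2],A[3],A[0]]).as_matrix()
        c['rotation']=A
    return c
def cloud(c):
    z=c['range_z']; v,u=np.mgrid[:z.shape[0],:z.shape[1]]
    P=np.stack([(u-c['cx'])/c['fx']*z,(v-c['cy'])/c['fy']*z,z],-1)
    P=P@np.array(c['rotation']).T+np.array(c['xyz']); P[z<=0]=np.nan
    return P
def save(c,n): cv2.imwrite(f'pics/{n}.png',cv2.cvtColor(c['frame'],cv2.COLOR_RGB2BGR))
E
python3 - <<'E'
from h import *
o=r.get_obs(); print(o['time_s'],o['tool_pos'],o['tcp_rot'],o['opening'],o['force'])
for n in('scene','side','wrist'):
    c=cap(n); save(c,n+'0'); np.savez(n+'0.npz',**{k:c[k] for k in('frame','range_z','fx','fy','cx','cy','xyz','rotation')}); print(n,c['xyz'],c['rotation'][:,2])
E
```

```text
0.0 [ 0.15357821 -0.63081958  0.23015072] [-1.25197589e-03  9.92876572e-01  1.19140754e-01 -1.64049726e-04] 0.08553812845555053 [-0.87950299 -1.14933044 -0.40084957]
scene [0.98015916 0.39531972 0.87232197] [-0.39146731 -0.40252983 -0.82747995]
side [ 0.37280542 -0.59736297  0.81612998] [ 0.23185774  0.60493148 -0.76177417]
wrist [ 0.23382067 -0.61250651  0.3719578 ] [-0.31204728 -0.07365019 -0.94720755]
```

View pics/scene0.png

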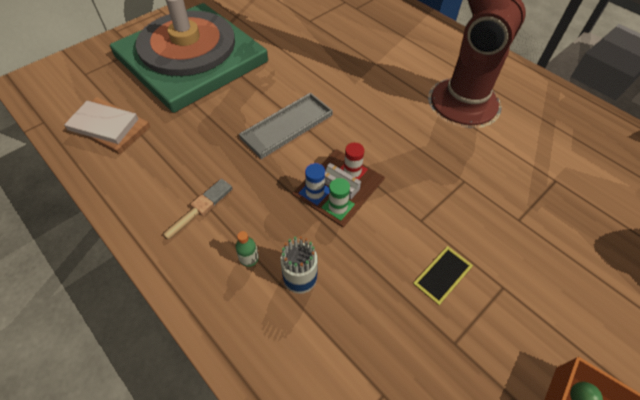

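View pics/side0.png

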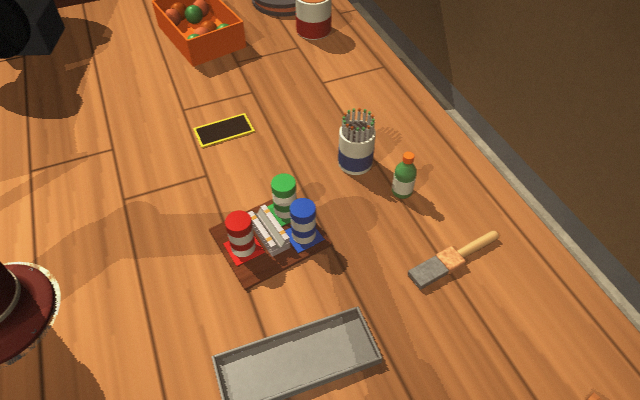

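The scene view shows the red (354,160), blue (315,180) and green (340,197) jars, the tray (286,125), the mat (443,275) and the can (299,265). The side view shows the same, with red at (239,235), blue (303,222), green (284,197), the tray (298,360) and the mat (224,130).

```bash
cat > m.py <<'E'
from h import *
from scipy.optimize import least_squares
def rect(p):
    (x,y),(w,h),a=cv2.minAreaRect((p*1000).astype(np.float32))
    if w<h: w,h,a=h,w,a+90
    a=(a+90)%180-90
    return np.round([x,y,w,h,a],1)
def circ(p,r=.024):
    # centre of a disc top: least-squares on hull points
    h=cv2.convexHull((p*1000).astype(np.float32))[:,0]
    (x,y),rad=cv2.minEnclosingCircle((p*1000).astype(np.float32)); return np.round([x,y,rad],1)
E
python3 - <<'E'
from m import *
for n,wins in (('scene',dict(jars=(280,380,130,230),tray=(225,345,85,165),mat=(405,485,235,310))),('side',dict(jars=(205,335,165,295),tray=(200,395,300,400),mat=(185,265,105,155)))):
    c=dict(np.load(n+'0.npz')); P=cloud(c); H=cv2.cvtColor(c['frame'],cv2.COLOR_RGB2HSV)
    def w(k):
        a,b,d,e=wins[k]; return P[d:e,a:b].reshape(-1,3),H[d:e,a:b].reshape(-1,3).astype(int)
    p,h=w('jars')
    sat=h[:,1]>120
    cols=dict(red=((h[:,0]<6)|(h[:,0]>172))&(h[:,1]>190),green=abs(h[:,0]-65)<18,blue=abs(h[:,0]-112)<14)
    for k,m in cols.items():
        t=m&sat&(p[:,2]>.088)&(p[:,2]<.103); print(n,k,'top',circ(p[t,:2]),t.sum(),np.median(p[t,2]))
        t=m&sat&(p[:,2]>.004)&(p[:,2]<.016); print('  pad',rect(p[t,:2]),t.sum())
    t=(p[:,2]>.035)&(p[:,2]<.047)&(h[:,1]<70); print(' jig',rect(p[t,:2]),t.sum())
    p,h=w('tray'); t=(h[:,1]<70)&(p[:,2]>.001)&(p[:,2]<.03); print(' tray',rect(p[t,:2]),t.sum(), np.percentile(p[t,2],[5,50,95]))
    t=(p[:,2]>.016)&(p[:,2]<.025); print(' trayrim',rect(p[t,:2]),t.sum())
    p,h=w('mat'); t=(abs(h[:,0]-28)<7)&(h[:,1]>150)&(h[:,2]>140); print(' mat',rect(p[t,:2]),t.sum(),np.median(p[t,2]))
E
```

```text
scene red top [452.3 -35.8  22.2] 201 0.09679674582852049
  pad [439.8 -39.4  57.2  35.6 -81.1] 22
scene green top [557.4  17.9  23.3] 266 0.0970315380432184
  pad [556.3  15.4  59.   55.8 -78.1] 108
scene blue top [568.2 -52.   23.1] 257 0.09717466774015149
  pad [567.  -55.5  61.   59.7 -79.2] 141
 jig [532.  -19.6 100.5  99.1  13.4] 268
 tray [ 469.9 -210.4  259.5  243.7   -2. ] 2674 [0.00407263 0.00748798 0.0213425 ]
 trayrim [ 466.4 -282.2  260.8  105.4   -1.4] 521
 mat [521.1 328.3 125.7  42.4 -24.1] 10 0.005204764711377097
side red top [444.3 -38.8  25.2] 473 0.09590279037197802
  pad [442.6 -20.1 100.6  60.8 -80.4] 326
side green top [551.6  15.7  23.9] 388 0.09583341120802569
  pad [533.2  12.8  61.   20.6 -74.6] 114
side blue top [563.7 -54.2  24.3] 401 0.09591135685489671
  pad [550.7 -57.8  57.5  35.7 -80.9] 136
 jig [525.4 -29.6 108.7  87.9 -80.2] 501
 tray [ 462.6 -282.6  258.8  101.5   -2.2] 9071 [0.00286003 0.00536916 0.01990062]
 trayrim [ 463.1 -282.6  260.   101.6   -2.1] 1285
 mat [500.9 309.4 128.9  72.4   6.1] 287 nan
```

Call:
arm_command --series '[4, 4, 2, 8.5, 1, 8, 8, 4, 17, 1, 12, 12, 6, 25.5, 1, 15, 16, 8, 34, 1, 18, 20, 10, 42, 1]'

```text
time_s: 0.65
tool_pos: [0.3134, -0.4572, 0.3179]
tcp_rot: [-0.0, 0.883, 0.47, -0.0]
force: [1.2, -0.9, -0.5]
opening: 0.0854
finger_force: 0.0
```

Call:
arm_command --series '[4, 5, 0, 8.5, 1, 8, 10, 0, 17, 1, 12, 15, 0, 25.5, 1, 15, 20, 0, 34, 1, 18, 25, 0, 44, 1]'

```text
time_s: 1.15
tool_pos: [0.4616, -0.2567, 0.3174]
tcp_rot: [-0.0, 0.652, 0.758, -0.0]
force: [0.5, 0.1, 0.3]
opening: 0.0852
finger_force: 0.0
```

Call:
arm_command --series '[0, 5, -1, 0, 1, 0, 10, -2, 0, 1, 0, 15, -3, 0, 1, 0, 15, -3, 0, 1, 0, 15, -3, 0, 1]'

```text
time_s: 1.65
tool_pos: [0.4606, -0.1069, 0.2874]
tcp_rot: [-0.0, 0.653, 0.758, -0.0]
force: [-0.3, -0.5, -0.1]
opening: 0.0857
finger_force: 0.0
```

Run:
```python
from h import *
o=r.get_obs(); print(o['time_s'],o['tool_pos'],R.from_quat(np.roll(o['tcp_rot'],-1)).as_matrix()[:,1],o['joints'])
c=cap('wrist'); save(c,'w1'); np.savez('w1.npz',**{k:c[k] for k in('frame','range_z','fx','fy','cx','cy','xyz','rotation')})
```

```text
1.65 [ 0.46061891 -0.10689614  0.28740918] [ 9.88997436e-01  1.47929982e-01 -8.89810834e-04] [ 0.57569471  0.3180295  -0.52765788  1.81607222  0.18213209  1.05645113
  0.12810773]
```

View pics/w1.png

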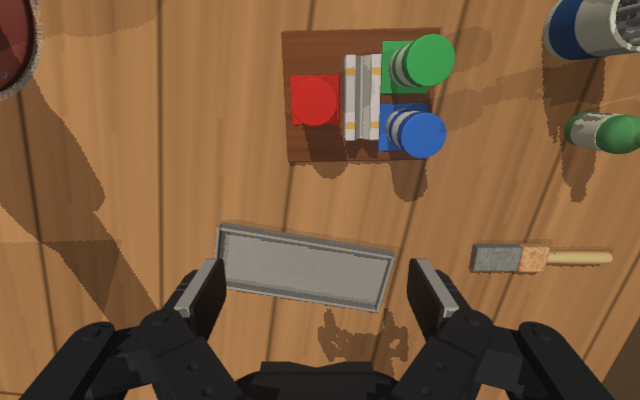

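The wrist view has the red cap at (315,100), green (425,60), blue (418,135), the jig (362,97) and the tray (305,267), all clear.

```bash
cat > meas.py <<'E'
from m import *
def meas(c):
    P=cloud(c).reshape(-1,3); h=cv2.cvtColor(c['frame'],cv2.COLOR_RGB2HSV).reshape(-1,3).astype(int)
    s=h[:,1]>120; z=P[:,2]; near=(P[:,0]>.36)&(P[:,0]<.63)&(P[:,1]>-.15)&(P[:,1]<.12)
    cols=dict(red=((h[:,0]<6)|(h[:,0]>172))&(h[:,1]>190),green=abs(h[:,0]-65)<18,blue=abs(h[:,0]-112)<14)
    for k,m in cols.items():
        for nm,a,b in(('top',.086,.105),('pad',.004,.017)):
            t=near&s&m&(z>a)&(z<b)
            if t.sum()>20: print(k,nm,circ(P[t,:2]) if nm=='top' else rect(P[t,:2]),t.sum(),np.median(z[t]).round(4))
    t=near&(z>.034)&(z<.048)&(h[:,1]<110)
    if t.sum()>20: print('jig',rect(P[t,:2]),t.sum(),np.median(z[t]).round(4))
    t=(z>.015)&(z<.026)&(h[:,1]<70)&(P[:,1]<-.2)&(P[:,1]>-.38)&(P[:,0]<.62)&(P[:,0]>.31)
    if t.sum()>20: print('tray',rect(P[t,:2]),t.sum(),np.median(z[t]).round(4))
E
python3 - <<'E'
from meas import *
meas(dict(np.load('w1.npz')))
E
```

```text
red top [448.  -38.4  23.8] 1786 0.0949
red pad [447.8 -39.8  61.   59.8 -80.4] 571 0.0099
green top [553.4  16.1  23.6] 2029 0.0948
green pad [551.8  15.1  58.8  58.1   8.7] 794 0.0099
blue top [565.1 -54.9  23.7] 1662 0.0948
blue pad [564.2 -55.9  59.6  58.6 -80.6] 712 0.0099
jig [519.4 -24.4 112.4  72.5 -79.8] 1812 0.0406
tray [ 464.4 -282.1  259.2  101.4   -2.1] 1582 0.0184
```

Call:
arm_command --series '[-1.3, 4, -4, 1, 1, -1.3, 6.8, -8, 1, 1, -1.3, 6.8, -12, 1, 1, -1.3, 6.8, -15, 1, 1, -1.3, 6.8, -15, 1, 1]'

```text
time_s: 2.2
tool_pos: [0.4454, -0.0423, 0.1343]
tcp_rot: [-0.003, 0.649, 0.761, -0.003]
force: [0.9, -0.5, 0.4]
opening: 0.0853
finger_force: 0.0
```

Call:
arm_command --series '[0, 0, -3, 0, 1, 0, 0, -6, 0, 1, 0, 0, -8.2, 0, 1, 0, 0, -8.2, 0, 1, 0, 0, -8.2, 0, 1]'

```text
time_s: 2.7
tool_pos: [0.4494, -0.0414, 0.0567]
tcp_rot: [0.001, 0.648, 0.761, 0.0]
force: [0.3, 0.8, 0.9]
opening: 0.0853
finger_force: 0.0
```

Call:
arm_command --series '[0, 0, 0, 0, 0.4, 0, 0, 0, 0, 0.3, 0, 0, 0, 0, 0.2, 0, 0, 0, 0, 0.2, 0, 0, 0, 0, 0.2]' --squeeze 40

```text
time_s: 3.2
tool_pos: [0.4486, -0.0406, 0.0568]
tcp_rot: [0.001, 0.648, 0.762, 0.0]
force: [-0.9, -0.8, 5.5]
opening: 0.0472
finger_force: 40.2
```

Call:
arm_command --series '[0, 0, 2, 0, 0.2, 0, 0, 6, 0, 0.2, -0.5, -3, 8, 0, 0.2, -1.5, -7, 8, 0, 0.2, -2.5, -11, 8, 0, 0.2]'

```text
time_s: 3.7
tool_pos: [0.423, -0.1514, 0.1368]
tcp_rot: [0.001, 0.647, 0.763, 0.0]
force: [0.1, -0.4, -2.7]
opening: 0.0475
finger_force: 42.0
```

Call:
arm_command --series '[-1.3, -4, 0, 0, 0.2, -2.6, -8, 0, 0, 0.2, -3.7, -11, 0, 0, 0.2, -4.4, -13.05, 0, 0, 0.2, -4.4, -13.05, 0, 0, 0.2]'

```text
time_s: 4.2
tool_pos: [0.3765, -0.2847, 0.1353]
tcp_rot: [-0.0, 0.651, 0.759, -0.001]
force: [-0.8, 0.3, -2.4]
opening: 0.0473
finger_force: 42.0
```

Call:
arm_command --series '[0, 0, -3, 0, 0.2, 0, 0, -6, 0, 0.2, 0, 0, -7.5, 0, 0.2, 0, 0, -8.2, 0, 0.2, 0, 0, -8.2, 0, 0.2]'

```text
time_s: 4.7
tool_pos: [0.379, -0.2797, 0.0531]
tcp_rot: [-0.001, 0.647, 0.762, 0.0]
force: [0.3, -0.7, -2.3]
opening: 0.0473
finger_force: 42.0
```

Call:
arm_command --series '[0, 0, -0.1, 0, 0.2, 0, 0, -0.2, 0, 0.2, 0, 0, -0.25, 0, 0.2, 0, 0, -0.25, 0, 0.2, 0, 0, -0.25, 0, 0.2]'

```text
time_s: 5.2
tool_pos: [0.379, -0.281, 0.0513]
tcp_rot: [0.0, 0.648, 0.762, 0.0]
force: [1.1, 0.2, -1.5]
opening: 0.0471
finger_force: 42.0
```

Call:
arm_command --series '[0, 0, -0.08, 0, 0.2, 0, 0, -0.08, 0, 0.2, 0, 0, -0.08, 0, 0.7, 0, 0, -0.08, 0, 0.8, 0, 0, -0.08, 0, 0.8]'

```text
time_s: 5.7
tool_pos: [0.3791, -0.2809, 0.0502]
tcp_rot: [0.0, 0.648, 0.762, 0.0]
force: [0.7, -0.3, -0.3]
opening: 0.0681
finger_force: 0.0
```

Call:
arm_command --series '[0, 0, 3, 0, 0.8, 0, 0, 7, 0, 0.9, 0, 0, 12, 0, 1, 0, 0, 16, 0, 1, 0, 0, 16, 0, 1]'

```text
time_s: 6.2
tool_pos: [0.3823, -0.2823, 0.2154]
tcp_rot: [0.006, 0.648, 0.762, 0.001]
force: [0.2, 0.2, -0.2]
opening: 0.0857
finger_force: 0.0
```

Call:
arm_command --series '[4, 5, -1, 0, 1, 8, 10, -2, 0, 1, 12, 14, -3, 0, 1, 15, 18, -4, 0, 1, 17, 21, -5, 0, 1]'

```text
time_s: 6.7
tool_pos: [0.5353, -0.0892, 0.1647]
tcp_rot: [-0.0, 0.648, 0.762, -0.0]
force: [0.9, -0.3, -0.3]
opening: 0.0853
finger_force: 0.0
```

Call:
arm_command --series '[1.6, 1.6, 0, 0, 1, 1.6, 1.6, -3, 0, 1, 1.6, 1.6, -7, 0, 1, 1.6, 1.6, -10.3, 0, 1, 1.6, 1.6, -10.3, 0, 1]'

```text
time_s: 7.2
tool_pos: [0.5465, -0.0744, 0.0581]
tcp_rot: [-0.004, 0.647, 0.762, -0.003]
force: [-0.2, -0.5, -0.1]
opening: 0.0853
finger_force: 0.3
```

Call:
arm_command --series '[0, 0, 0, 0, 1, 0, 0, 0, 0, 0.4, 0, 0, 0, 0, 0.2, 0, 0, 0, 0, 0.2, 0, 0, 0, 0, 0.2]'

```text
time_s: 7.7
tool_pos: [0.5534, -0.075, 0.0652]
tcp_rot: [0.003, 0.648, 0.762, 0.002]
force: [1.5, -1.7, 4.3]
opening: 0.0306
finger_force: 3.0
```

The commanded pose fell short, so the fingers caught the jar off-centre. I'll open, back off and look.

Call:
arm_command --series '[0, 0, 0, 0, 1, 0, 0, 0, 0, 1, 0, 0, 0, 0, 1, 0, 0, 0, 0, 1, 0, 0, 0, 0, 1]'

```text
time_s: 8.2
tool_pos: [0.5498, -0.0742, 0.0626]
tcp_rot: [-0.001, 0.647, 0.762, -0.0]
force: [-0.0, -0.7, -0.6]
opening: 0.0859
finger_force: 0.0
```

Call:
arm_command --series '[0, 0, 2, 0, 1, 0, 0, 5, 0, 1, 0, 0, 9, 0, 1, 0, 0, 13, 0, 1, 0, 0, 16, 0, 1]'

```text
time_s: 8.7
tool_pos: [0.5507, -0.074, 0.2253]
tcp_rot: [0.001, 0.647, 0.762, 0.001]
force: [0.1, 0.1, 0.0]
opening: 0.0856
finger_force: 0.0
```

Call:
arm_command --series '[0, 0, 0, 0, 1, -3, -2, 1, 0, 1, -6, -4, 2, 0, 1, -6, -4, 2, 0, 1, -6, -4, 2, 0, 1]'

```text
time_s: 9.2
tool_pos: [0.4896, -0.1149, 0.2424]
tcp_rot: [-0.0, 0.648, 0.762, -0.0]
force: [-0.4, 0.2, 0.1]
opening: 0.0855
finger_force: 0.0
```

```bash
cat > look.py <<'E'
import sys
from meas import *
o=r.get_obs(); print(o['time_s'],o['tool_pos'].round(4)); c=cap('wrist'); save(c,sys.argv[1]); meas(c)
E
python3 look.py w2
```

```text
9.2 [ 0.4896 -0.1149  0.2424]
red pad [447.6 -39.7  59.8  59.7   9.2] 3025 0.01
green top [553.5  16.   23.7] 2847 0.0949
green pad [552.1  15.1  58.6  58.6   9.4] 1075 0.01
blue top [560.5 -54.5  23.8] 2248 0.0949
blue pad [564.5 -56.8  60.2  59.4 -80.8] 695 0.0099
jig [520.7 -25.  100.3  75.  -80.4] 2324 0.0407
tray [ 464.2 -281.8  259.4  101.3   -2.2] 2052 0.0185
```

View pics/w2.png

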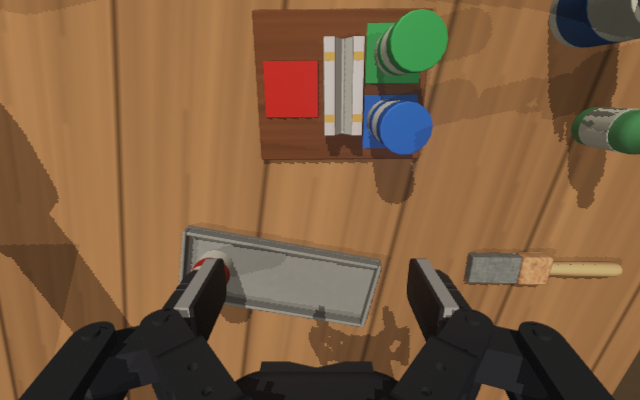

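Blue is upright, shifted about 4 mm within its pad (image 400,127). The jig is untouched and red is standing in the tray. I'll go again in slower steps, checking before each descent.

Call:
arm_command --series '[3, 3, -3, 0, 1, 6, 6, -6, 0, 1, 7.1, 6.1, -8, 0, 1, 7.1, 6.1, -9, 0, 1, 7.1, 6.1, -9, 0, 1]'

```text
time_s: 9.75
tool_pos: [0.5601, -0.0528, 0.1506]
tcp_rot: [-0.002, 0.647, 0.762, -0.001]
force: [-0.9, 0.0, 0.3]
opening: 0.0857
finger_force: 0.0
```

Call:
arm_command --series '[0, 0, -3, 0, 1, 0, 0, -6, 0, 1, 0, 0, -8, 0, 1, 0, 0, -9.4, 0, 1, 0, 0, -9.4, 0, 1]'

```text
time_s: 10.25
tool_pos: [0.5603, -0.0541, 0.0581]
tcp_rot: [-0.001, 0.648, 0.762, -0.001]
force: [-1.2, -0.1, -0.2]
opening: 0.0851
finger_force: 0.0
```

Call:
arm_command --series '[0, 0, 0, 0, 0.5, 0, 0, 0, 0, 0.3, 0, 0, 0, 0, 0.2, 0, 0, 0, 0, 0.2, 0, 0, 0, 0, 0.2]'

```text
time_s: 10.75
tool_pos: [0.562, -0.0535, 0.0603]
tcp_rot: [0.001, 0.648, 0.762, 0.0]
force: [-1.8, -0.0, 7.1]
opening: 0.0471
finger_force: 40.6
```

Call:
arm_command --series '[0, 0, 2, 0, 0.2, 0, 0, 6, 0, 0.2, 0, -3, 8, 0, 0.2, -0.5, -7, 8, 0, 0.2, -0.5, -11, 8, 0, 0.2]'

```text
time_s: 11.25
tool_pos: [0.5559, -0.1643, 0.1397]
tcp_rot: [0.0, 0.647, 0.763, -0.0]
force: [0.5, -1.2, -3.4]
opening: 0.0471
finger_force: 42.2
```

Call:
arm_command --series '[-0.3, -4, 0, 0, 0.2, -0.6, -8, 0, 0, 0.2, -0.8, -11, 0, 0, 0.2, -0.8, -12.2, 0, 0, 0.2, -0.8, -12.2, 0, 0, 0.2]'

```text
time_s: 11.75
tool_pos: [0.5473, -0.2877, 0.1381]
tcp_rot: [-0.0, 0.649, 0.761, -0.001]
force: [0.3, -0.6, -3.1]
opening: 0.0472
finger_force: 42.2
```

Call:
arm_command --series '[0, 0, -3, 0, 0.2, 0, 0, -6, 0, 0.2, 0, 0, -7.5, 0, 0.2, 0, 0, -8, 0, 0.2, 0, 0, -8, 0, 0.2]'

```text
time_s: 12.25
tool_pos: [0.5489, -0.284, 0.0589]
tcp_rot: [-0.0, 0.647, 0.763, 0.0]
force: [0.5, -0.2, -1.3]
opening: 0.0469
finger_force: 42.2
```

Call:
arm_command --series '[0, 0, -0.2, 0, 0.2, 0, 0, -0.3, 0, 0.2, 0, 0, -0.4, 0, 0.2, 0, 0, -0.4, 0, 0.2, 0, 0, -0.4, 0, 0.2]'

```text
time_s: 12.75
tool_pos: [0.5485, -0.2856, 0.0552]
tcp_rot: [0.0, 0.648, 0.762, 0.0]
force: [-0.1, -0.9, -2.8]
opening: 0.0471
finger_force: 42.2
```

Call:
arm_command --series '[0, 0, -0.05, 0, 0.2, 0, 0, -0.1, 0, 0.2, 0, 0, -0.15, 0, 0.2, 0, 0, -0.2, 0, 0.2, 0, 0, -0.2, 0, 0.2]'

```text
time_s: 13.25
tool_pos: [0.5485, -0.2856, 0.0544]
tcp_rot: [0.0, 0.648, 0.762, -0.0]
force: [-3.1, -0.1, 6.4]
opening: 0.0472
finger_force: 42.9
```

Call:
arm_command --series '[0, 0, 0, 0, 0.8, 0, 0, 0, 0, 0.8, 0, 0, 0, 0, 0.8, 0, 0, 3, 0, 0.8, 0, 0, 7, 0, 0.8]'

```text
time_s: 13.75
tool_pos: [0.5467, -0.2849, 0.1212]
tcp_rot: [-0.003, 0.647, 0.762, -0.001]
force: [0.9, -0.3, -0.1]
opening: 0.0685
finger_force: 0.0
```

Call:
arm_command --series '[0, 0, 4, 0, 1, 0, 3, 8, 0, 1, 0, 7, 9, 0, 1, 0, 11, 9, 0, 1, 0, 15, 9, 0, 1]'

```text
time_s: 14.25
tool_pos: [0.5486, -0.134, 0.2137]
tcp_rot: [0.001, 0.648, 0.762, 0.0]
force: [0.0, -0.2, 0.0]
opening: 0.0851
finger_force: 0.0
```

Call:
arm_command --series '[0.3, 4, 0, 0, 1, 0.5, 8, 0, 0, 1, 0.5, 12, 0, 0, 1, 0.5, 15, 0, 0, 1, 0.5, 15, 0, 0, 1]'

```text
time_s: 14.75
tool_pos: [0.5529, 0.0217, 0.2136]
tcp_rot: [-0.001, 0.644, 0.765, 0.002]
force: [-0.5, 0.3, -0.1]
opening: 0.0857
finger_force: 0.0
```

Call:
arm_command --series '[0, 0.1, -4, 0, 1, 0, 0.1, -8, 0, 1, 0, 0.1, -11, 0, 1, 0, 0.1, -11, 0, 1, 0, 0.1, -11, 0, 1]'

```text
time_s: 15.25
tool_pos: [0.5537, 0.0152, 0.1032]
tcp_rot: [-0.0, 0.648, 0.762, 0.0]
force: [-0.4, -0.1, 0.9]
opening: 0.0854
finger_force: 0.0
```

Call:
arm_command --series '[0, 0, -2, 0, 1, 0, 0, -3.5, 0, 1, 0, 0, -4.7, 0, 1, 0, 0, -4.7, 0, 1, 0, 0, -4.7, 0, 1]'

```text
time_s: 15.75
tool_pos: [0.5543, 0.0157, 0.057]
tcp_rot: [0.001, 0.648, 0.762, 0.001]
force: [0.0, -0.2, 0.2]
opening: 0.0853
finger_force: 0.0
```

Call:
arm_command --series '[0, 0, 0, 0, 0.5, 0, 0, 0, 0, 0.3, 0, 0, 0, 0, 0.2, 0, 0, 0, 0, 0.2, 0, 0, 0, 0, 0.2]'

```text
time_s: 16.25
tool_pos: [0.554, 0.0157, 0.0567]
tcp_rot: [0.001, 0.648, 0.762, 0.0]
force: [0.1, -0.4, 5.8]
opening: 0.047
finger_force: 40.7
```

Call:
arm_command --series '[0, 0, 2, 0, 0.2, 0, 0, 6, 0, 0.2, -2, -2, 9, 0, 0.2, -4.5, -5, 10, 0, 0.2, -7, -8, 10, 0, 0.2]'

```text
time_s: 16.75
tool_pos: [0.4833, -0.0648, 0.1571]
tcp_rot: [0.001, 0.647, 0.762, 0.001]
force: [0.6, -0.9, -2.1]
opening: 0.0469
finger_force: 42.2
```

Call:
arm_command --series '[-1, -4, 0, 0, 0.2, -2, -8, 0, 0, 0.2, -2, -12, 0, 0, 0.2, -2, -16, 0, 0, 0.2, -2, -19, 0, 0, 0.2]'

```text
time_s: 17.25
tool_pos: [0.4618, -0.2576, 0.155]
tcp_rot: [-0.001, 0.649, 0.761, -0.001]
force: [-0.3, 1.0, -3.0]
opening: 0.0472
finger_force: 42.3
```

Call:
arm_command --series '[0, -2, 0, 0, 0.2, 0, -2.8, 0, 0, 0.2, 0, -2.8, 0, 0, 0.2, 0, -2.8, -2, 0, 0.2, 0, -2.8, -5, 0, 0.2]'

```text
time_s: 17.75
tool_pos: [0.4653, -0.2806, 0.107]
tcp_rot: [0.002, 0.647, 0.763, 0.001]
force: [-0.1, -0.4, -2.5]
opening: 0.0471
finger_force: 42.3
```

Call:
arm_command --series '[0, 0, -2, 0, 0.2, 0, 0, -4, 0, 0.2, 0, 0, -5, 0, 0.2, 0, 0, -5.2, 0, 0.2, 0, 0, -5.2, 0, 0.2]'

```text
time_s: 18.25
tool_pos: [0.4639, -0.2816, 0.0543]
tcp_rot: [0.0, 0.647, 0.762, 0.0]
force: [0.8, -0.1, -2.2]
opening: 0.0471
finger_force: 42.3
```

Call:
arm_command --series '[0, 0, -0.1, 0, 0.2, 0, 0, -0.2, 0, 0.2, 0, 0, -0.3, 0, 0.2, 0, 0, -0.3, 0, 0.2, 0, 0, -0.3, 0, 0.2]'

```text
time_s: 18.75
tool_pos: [0.4634, -0.2825, 0.0511]
tcp_rot: [0.0, 0.648, 0.762, 0.0]
force: [-0.3, 0.1, -2.7]
opening: 0.0471
finger_force: 42.3
```

Call:
arm_command --series '[0, 0, -0.05, 0, 0.2, 0, 0, -0.1, 0, 0.2, 0, 0, -0.1, 0, 0.2, 0, 0, -0.1, 0, 0.2, 0, 0, -0.1, 0, 0.75]'

```text
time_s: 19.25
tool_pos: [0.4639, -0.2826, 0.0502]
tcp_rot: [0.001, 0.648, 0.762, 0.0]
force: [-0.3, -0.4, 0.3]
opening: 0.0603
finger_force: 0.0
```

Call:
arm_command --series '[0, 0, 0, 0, 0.75, 0, 0, 0, 0, 0.75, 0, 0, 3, 0, 0.75, 0, 0, 7, 0, 0.8, 0, 0, 11, 0, 1]'

```text
time_s: 19.75
tool_pos: [0.463, -0.2822, 0.1606]
tcp_rot: [-0.001, 0.647, 0.762, 0.0]
force: [1.1, -1.0, -0.1]
opening: 0.0812
finger_force: 0.0
```

Call:
arm_command --series '[1, 4, 2, 0, 1, 2, 8, 4, 0, 1, 3, 12, 6, 0, 1, 3, 16, 7, 0, 1, 3, 16, 7, 0, 1]'

```text
time_s: 20.25
tool_pos: [0.4949, -0.1145, 0.2324]
tcp_rot: [0.001, 0.643, 0.766, 0.003]
force: [0.2, -0.5, 0.8]
opening: 0.0853
finger_force: 0.0
```

```bash
cat >> meas.py <<'E'
    np.savez('last.npz',**{k:c[k] for k in('frame','range_z','fx','fy','cx','cy','xyz','rotation')})
E
python3 look.py w3
```

```text
20.25 [ 0.4949 -0.1145  0.2324]
red pad [447.6 -39.1  60.2  59.9   9.7] 3220 0.01
green pad [552.6  15.3  59.6  59.1  10. ] 3478 0.01
blue pad [564.6 -55.7  59.9  58.5   9.8] 2869 0.01
jig [503.6 -28.3  95.3  39.7 -79.9] 2410 0.0407
tray [ 464.2 -281.5  259.2  101.2   -2.2] 1977 0.0186
```

View pics/w3.png

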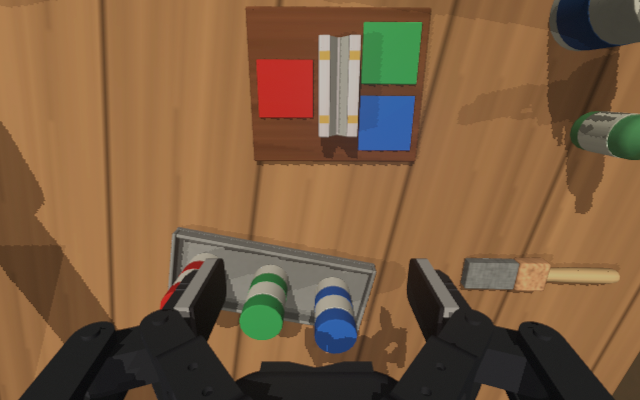

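Jars stand upright in the tray at (190,283), (265,300) and (335,315). The jig at (340,86) is free and the pads are clear.

Call:
arm_command --series '[1, 4, -4, 0, 1, 1, 8, -8, 0, 1, 1, 9, -12, 0, 1, 1, 9, -14, 0, 1, 1, 9, -14, 0, 1]'

```text
time_s: 20.8
tool_pos: [0.5004, -0.0333, 0.0863]
tcp_rot: [-0.003, 0.647, 0.762, -0.003]
force: [0.2, -0.3, -0.5]
opening: 0.0854
finger_force: 0.0
```

Call:
arm_command --series '[0, 0.4, -2, 0.5, 1, 0, 0.4, -3.5, 0.5, 1, 0, 0.4, -3.5, 0.5, 1, 0, 0.4, -3.5, 0.5, 1, 0, 0.4, -3.5, 0.5, 1]'

```text
time_s: 21.3
tool_pos: [0.5044, -0.0292, 0.0562]
tcp_rot: [0.001, 0.645, 0.764, 0.001]
force: [0.2, 0.1, -0.4]
opening: 0.0849
finger_force: 0.0
```

Call:
arm_command --series '[0, 0.1, -2, 0, 1, 0, 0.1, -3.5, 0, 1, 0, 0.1, -4.1, 0, 1, 0, 0.1, -4.1, 0, 1, 0, 0.1, -4.1, 0, 1]'

```text
time_s: 21.8
tool_pos: [0.504, -0.0275, 0.0147]
tcp_rot: [0.001, 0.644, 0.765, 0.0]
force: [-0.2, -0.1, 0.8]
opening: 0.0855
finger_force: 0.0
```

Call:
arm_command --series '[0, 0, 0, 0, 0.4, 0, 0, 0, 0, 0.2, 0, 0, 0, 0, 0.1, 0, 0, 0, 0, 0.1, 0, 0, 0, 0, 0.1]' --squeeze 60

```text
time_s: 22.3
tool_pos: [0.5036, -0.0275, 0.0145]
tcp_rot: [0.0, 0.644, 0.765, 0.0]
force: [-0.7, -0.2, 6.0]
opening: 0.0392
finger_force: 62.5
```

Call:
arm_command --series '[0, 0, 2, 0, 0.1, 0, 0, 6, 0, 0.1, 0, 1, 10, 0, 0.1, 0, 4, 14, 0, 0.1, 0, 8, 18, 0, 0.1]'

```text
time_s: 22.8
tool_pos: [0.5029, 0.0468, 0.1902]
tcp_rot: [-0.0, 0.646, 0.763, -0.001]
force: [1.7, 0.4, -3.7]
opening: 0.0387
finger_force: 61.7
```

Call:
arm_command --series '[0, 4, 1, 0, 0.1, 0, 8, 2, 0, 0.1, 0, 12, 3, 0, 0.1, 0, 12, 3, 0, 0.1, 0, 12, 3, 0, 0.1]'

```text
time_s: 23.3
tool_pos: [0.5023, 0.1688, 0.2185]
tcp_rot: [-0.0, 0.643, 0.766, -0.001]
force: [0.3, -0.7, -3.7]
opening: 0.0391
finger_force: 61.7
```

```bash
cat >> m.py <<'E'
def mat(c):
    P=cloud(c).reshape(-1,3); h=cv2.cvtColor(c['frame'],cv2.COLOR_RGB2HSV).reshape(-1,3).astype(int)
    t=(abs(h[:,0]-28)<7)&(h[:,1]>150)&(h[:,2]>120)&(P[:,2]<.012)&(abs(P[:,0]-.5)<.12)&(abs(P[:,1]-.31)<.1)
    print('mat',rect(P[t,:2]),t.sum(),np.median(P[t,2]))
E
cat >> look.py <<'E'
mat(c)
E
python3 look.py w4
```

```text
23.3 [0.5023 0.1688 0.2185]
mat [503.3 305.8 132.6  70.9   2.2] 1709 0.003067049288769219
```

View pics/w4.png

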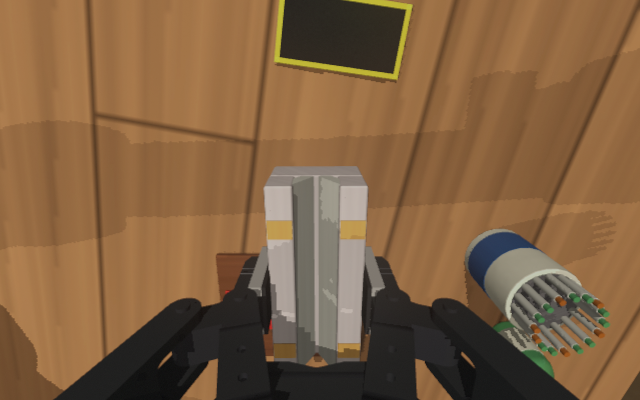

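The jig is held at (316,265). The mat at (343,38) is slightly cut by the frame edge, so I'll step closer and measure again.

Call:
arm_command --series '[0, 3, 0, 0, 0.1, 0, 5, 0, 0, 0.1, 0, 5, 0, 0, 0.1, 0, 5, 0, 0, 0.1, 0, 5, 0, 0, 0.1]'

```text
time_s: 23.85
tool_pos: [0.5036, 0.2152, 0.2184]
tcp_rot: [0.0, 0.646, 0.764, -0.001]
force: [0.4, -0.9, -3.7]
opening: 0.039
finger_force: 61.6
```

```bash
cat > jig.py <<'E'
from m import *
# jig held: top face pixels near tcp, + mat border lines
c=dict(np.load('last.npz')); o=r.get_obs(); P=cloud(c).reshape(-1,3); h=cv2.cvtColor(c['frame'],cv2.COLOR_RGB2HSV).reshape(-1,3).astype(int)
zt=o['tool_pos'][2]
t=(abs(P[:,2]-(zt+.0275))<.006)&(h[:,2]>90)&(np.hypot(*(P[:,:2]-o['tool_pos'][:2]).T)<.07)
print('jigheld',rect(P[t,:2]),t.sum(),np.median(P[t,2]),o['tool_pos'],2*np.degrees(np.arctan2(o['tcp_rot'][2],o['tcp_rot'][1]))-90)
t=(abs(h[:,0]-28)<7)&(h[:,1]>150)&(h[:,2]>120)&(abs(P[:,2]-.003)<.004)&(abs(P[:,0]-.5)<.12)&(abs(P[:,1]-.31)<.1)
print('mat',rect(P[t,:2]),t.sum()); q=P[t,:2]*1000
print(cv2.boxPoints(cv2.minAreaRect(q.astype(np.float32))).round(1).tolist())
E
python3 look.py w5; python3 jig.py
```

```text
23.85 [0.5036 0.2152 0.2184]
red pad [476.6 -45.1  36.6   5.7 -83.2] 82 0.01
blue pad [549.7 -65.2  26.2  23.3 -42.9] 169 0.0101
mat [503.2 305.8 132.5  71.8   2.2] 2037 0.003166464872675523
jigheld [505.7 220.2  86.2  60.9 -80.9] 10330 0.24485228277572604 [0.50367131 0.21552213 0.21859399] 9.600263034934002
mat [503.2 305.7 132.2  71.5   2.1] 1978
[[435.79998779296875, 339.0], [438.5, 267.5], [570.5999755859375, 272.3999938964844], [568.0, 343.8999938964844]]
```

Call:
arm_command --series '[0, 1, 0, 8.25, 0.1, 0, 2, 0, 16.5, 0.1, 0, 3, 0, 24.75, 0.1, 0, 4, 0, 33, 0.1, 0, 5, 0, 41.25, 0.1]'

```text
time_s: 24.4
tool_pos: [0.5039, 0.2665, 0.219]
tcp_rot: [0.0, 0.332, 0.943, -0.001]
force: [0.3, -0.6, -3.2]
opening: 0.0393
finger_force: 61.5
```

Call:
arm_command --series '[0, 1, 0, 8.25, 0.1, 0, 2, 0, 16.5, 0.1, 0, 3, 0, 24.75, 0.1, 0, 4, 0, 33, 0.1, 0, 4, 0, 41.25, 0.1]'

```text
time_s: 24.9
tool_pos: [0.5035, 0.3081, 0.2191]
tcp_rot: [-0.0, -0.023, 1.0, 0.0]
force: [-0.7, -0.1, -3.9]
opening: 0.0391
finger_force: 61.5
```

Call:
arm_command --series '[0, 0, -3, 0, 0.1, 0, 0, -7, 0, 0.1, 0, 0, -11, 0, 0.1, 0, 0, -14, 0, 0.1, 0, 0, -14, 0, 0.1]'

```text
time_s: 25.4
tool_pos: [0.5021, 0.3031, 0.0744]
tcp_rot: [-0.004, -0.019, 1.0, -0.004]
force: [-0.6, -1.0, -3.2]
opening: 0.0392
finger_force: 61.5
```

```bash
python3 look.py w6; python3 jig.py
```

```text
25.4 [0.5021 0.3031 0.0744]
mat [483.5 304.8  91.2  72.2   2.1] 1884 0.0031913965123349097
jigheld [497.2 305.9  86.7  59.5   2.2] 9606 0.10098256432359895 [0.50323089 0.30533584 0.07737058] 92.15859519271098
mat [483.5 304.9  91.2  71.9   2.1] 1863
[[436.70001220703125, 339.20001220703125], [439.29998779296875, 267.29998779296875], [530.4000244140625, 270.6000061035156], [527.7999877929688, 342.5]]
```

View pics/w6.png

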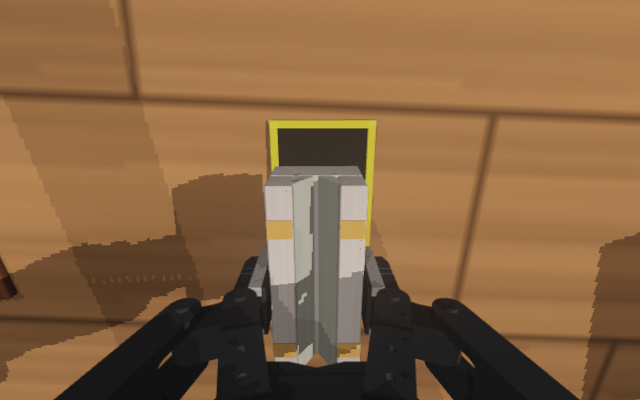

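The jig (315,265) is aligned over the mat (321,185 visible part). Now lowering.

Call:
arm_command --series '[0, 0, -2, 0, 0.1, 0, 0, -4, 0, 0.1, 0, 0, -5.6, 0, 0.1, 0, 0, -6.2, 0, 0.1, 0, 0, -6.2, 0, 0.1]'

```text
time_s: 25.95
tool_pos: [0.5037, 0.3078, 0.0174]
tcp_rot: [0.0, -0.02, 1.0, -0.0]
force: [0.8, -0.5, -2.9]
opening: 0.0391
finger_force: 61.7
```

Call:
arm_command --series '[0, 0, -0.1, 0, 0.1, 0, 0, -0.2, 0, 0.1, 0, 0, -0.3, 0, 0.1, 0, 0, -0.35, 0, 0.1, 0, 0, -0.35, 0, 0.1]'

```text
time_s: 26.45
tool_pos: [0.5034, 0.3079, 0.0139]
tcp_rot: [0.0, -0.02, 1.0, -0.0]
force: [-0.2, 0.1, -3.4]
opening: 0.0396
finger_force: 61.7
```

Call:
arm_command --series '[0, -0.2, 0, 0, 0.1, 0, -0.2, -0.1, 0, 0.1, 0, -0.2, -0.2, 0, 0.1, 0, -0.2, -0.25, 0, 0.1, 0, -0.2, -0.25, 0, 0.1]'

```text
time_s: 26.95
tool_pos: [0.5033, 0.3059, 0.0111]
tcp_rot: [-0.0, -0.02, 1.0, -0.0]
force: [-0.3, 0.5, -3.0]
opening: 0.0392
finger_force: 61.7
```

Call:
arm_command --series '[0, 0, -0.03, 0, 0.1, 0, 0, -0.06, 0, 0.1, 0, 0, -0.1, 0, 0.1, 0, 0, -0.12, 0, 0.1, 0, 0, -0.12, 0, 0.1]'

```text
time_s: 27.45
tool_pos: [0.5034, 0.306, 0.0106]
tcp_rot: [0.0, -0.02, 1.0, -0.0]
force: [-0.5, -1.2, 1.5]
opening: 0.0394
finger_force: 62.3
```

Contact made, so I'll release and lift, then check.

Call:
arm_command --series '[0, 0, 0, 0, 0.5, 0, 0, 0, 0, 0.7, 0, 0, 0, 0, 0.8, 0, 0, 0, 0, 0.9, 0, 0, 0, 0, 1]'

```text
time_s: 27.95
tool_pos: [0.5034, 0.306, 0.0101]
tcp_rot: [0.0, -0.02, 1.0, 0.0]
force: [-0.0, -0.4, 0.5]
opening: 0.0851
finger_force: 0.0
```

Call:
arm_command --series '[0, 0, 3, 0, 1, 0, 0, 7, 0, 1, -1, 0, 11, 0, 1, -3, 0, 15, 0, 1, -5, 0, 17, 0, 1]'

```text
time_s: 28.45
tool_pos: [0.4535, 0.3076, 0.1836]
tcp_rot: [0.002, -0.02, 1.0, 0.002]
force: [-0.1, 0.4, 0.4]
opening: 0.0855
finger_force: 0.0
```

Call:
arm_command --series '[-2, -2, 1, -8, 1, -4, -4, 2, -16, 1, -4, -6, 3, -24, 1, -4, -8, 3, -32, 1, -4, -10, 3, -40, 1]'

```text
time_s: 28.95
tool_pos: [0.4132, 0.2053, 0.2106]
tcp_rot: [0.001, 0.326, 0.945, 0.0]
force: [0.9, 1.1, 0.8]
opening: 0.0854
finger_force: 0.0
```

```bash
cat > chk.py <<'E'
from m import *
import sys
c=cap('wrist'); save(c,sys.argv[1]); mat(c); P=cloud(c).reshape(-1,3); h=cv2.cvtColor(c['frame'],cv2.COLOR_RGB2HSV).reshape(-1,3).astype(int)
for a,b in((.034,.042),):
    t=(P[:,2]>a)&(P[:,2]<b)&(abs(P[:,0]-.503)<.09)&(abs(P[:,1]-.306)<.06); print('jig',rect(P[t,:2]),t.sum())
print(r.get_obs()['tool_pos'])
E
python3 chk.py w7
```

```text
mat [504.7 305.7 133.6  70.8   2.2] 1402 0.0031254626940278585
jig [503.5 305.5  96.9  40.2   2.6] 1950
[0.41326172 0.20095839 0.2099194 ]
```

View pics/w7.png

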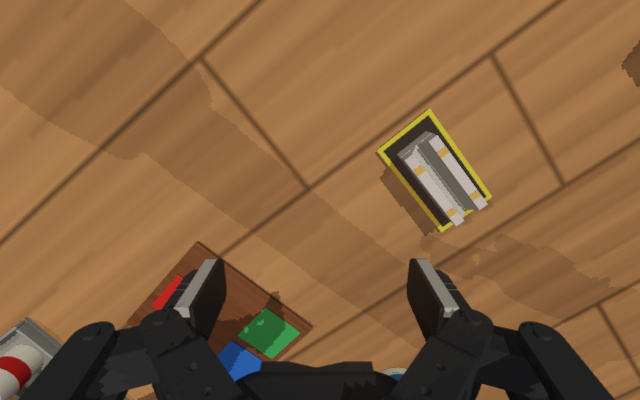

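The jig is centred on the mat (435,175), within 1.5 mm and 0.5°. Now the jars go back, blue first.

Call:
arm_command --series '[2, -4, 1, -8.5, 1, 4, -8, 2, -17, 1, 6, -12, 2, -25.5, 1, 8, -16, 2, -34, 1, 10, -20, 2, -42.4, 1]'

```text
time_s: 29.5
tool_pos: [0.514, 0.0047, 0.2304]
tcp_rot: [0.0, 0.645, 0.764, 0.0]
force: [1.3, 0.7, 0.5]
opening: 0.0855
finger_force: 0.0
```

Call:
arm_command --series '[1, -4, 0, 0, 1, 2, -8, 0, 0, 1, 3, -12, 0, 0, 1, 3, -16, 0, 0, 1, 3, -20, 0, 0, 1]'

```text
time_s: 30.0
tool_pos: [0.5437, -0.1951, 0.2299]
tcp_rot: [-0.0, 0.643, 0.766, 0.0]
force: [0.4, 0.3, -0.5]
opening: 0.0856
finger_force: 0.0
```

Call:
arm_command --series '[0, -4, 0, 0, 1, 0, -8, 0, 0, 1, 0, -11, 0, 0, 1, 0, -11, 0, 0, 1, 0, -11, 0, 0, 1]'

```text
time_s: 30.5
tool_pos: [0.5433, -0.304, 0.2295]
tcp_rot: [-0.001, 0.644, 0.765, 0.0]
force: [0.4, 0.1, -0.9]
opening: 0.0855
finger_force: 0.0
```

```bash
cat > jars.py <<'E'
from m import *
import sys
o=r.get_obs(); print(o['time_s'],o['tool_pos'].round(4),2*np.degrees(np.arctan2(o['tcp_rot'][2],o['tcp_rot'][1]))-90)
for n in sys.argv[1:]:
    c=cap(n); P=cloud(c).reshape(-1,3); h=cv2.cvtColor(c['frame'],cv2.COLOR_RGB2HSV).reshape(-1,3).astype(int); z=P[:,2]
    cols=dict(red=((h[:,0]<6)|(h[:,0]>172))&(h[:,1]>150),green=abs(h[:,0]-65)<18,blue=abs(h[:,0]-112)<14)
    for k,m in cols.items():
        t=m&(h[:,1]>100)&(z>.083)&(z<.1)&(P[:,0]>.33)&(P[:,0]<.62)&(abs(P[:,1]+.13)<.22)
        if t.sum()>40: print(n,k,circ(P[t,:2]),t.sum(),np.median(z[t]).round(4))
E
python3 jars.py side scene wrist
```

```text
30.5 [ 0.5433 -0.304   0.2295] 9.869817738170923
side red [ 376.6 -279.2   24.2] 815 0.0899
side green [ 461.2 -281.8   24.1] 765 0.0899
side blue [ 545.6 -286.    23.8] 709 0.0898
scene red [ 379.7 -276.8   24.7] 175 0.091
scene green [ 466.9 -279.7   23.7] 184 0.0912
scene blue [ 550.7 -283.1   23. ] 193 0.0914
wrist red [ 378.9 -279.1   24.4] 2460 0.089
wrist green [ 463.7 -281.2   23.8] 2238 0.089
wrist blue [ 547.6 -286.1   23.9] 2066 0.089
```

Call:
arm_command --series '[0.45, 1.8, -4, -0.3, 1, 0.45, 1.8, -8, -0.3, 0.9, 0.45, 1.8, -11, -0.3, 0.8, 0.45, 1.8, -11, -0.3, 0.8, 0.45, 1.8, -11, -0.3, 0.8]'

```text
time_s: 31.15
tool_pos: [0.5487, -0.285, 0.1208]
tcp_rot: [0.0, 0.645, 0.764, 0.0]
force: [-0.1, -0.5, 0.6]
opening: 0.0683
finger_force: 0.0
```

Call:
arm_command --series '[0, 0, -3, 0, 0.8, 0, 0, -5, 0, 0.8, 0, 0, -6.8, 0, 0.8, 0, 0, -6.8, 0, 0.8, 0, 0, -6.8, 0, 0.8]'

```text
time_s: 31.65
tool_pos: [0.5495, -0.2862, 0.0542]
tcp_rot: [0.002, 0.646, 0.764, 0.001]
force: [0.9, -0.6, -0.3]
opening: 0.0686
finger_force: 0.0
```

Call:
arm_command --series '[0, 0, 0, 0, 0.5, 0, 0, 0, 0, 0.3, 0, 0, 0, 0, 0.2, 0, 0, 0, 0, 0.2, 0, 0, 0, 0, 0.2]' --squeeze 40

```text
time_s: 32.15
tool_pos: [0.5489, -0.2866, 0.0543]
tcp_rot: [0.002, 0.646, 0.764, 0.0]
force: [-1.7, -0.3, 6.7]
opening: 0.0469
finger_force: 40.5
```

Call:
arm_command --series '[0, 0, 2, 0, 0.2, 0, 0, 6, 0, 0.2, 0, 2, 9, 0, 0.2, 0.5, 6, 10, 0, 0.2, 1, 10, 10, 0, 0.2]'

```text
time_s: 32.65
tool_pos: [0.5591, -0.1861, 0.1545]
tcp_rot: [0.002, 0.647, 0.763, 0.001]
force: [1.2, -0.2, -3.5]
opening: 0.0474
finger_force: 42.2
```

Call:
arm_command --series '[0.3, 4, 0, 0, 0.2, 0.6, 8, 0, 0, 0.2, 0.6, 11, 0, 0, 0.2, 0.6, 13, 0, 0, 0.2, 0.6, 13, 0, 0, 0.2]'

```text
time_s: 33.15
tool_pos: [0.5636, -0.0507, 0.1527]
tcp_rot: [-0.001, 0.643, 0.766, 0.001]
force: [0.1, 0.9, -1.9]
opening: 0.0472
finger_force: 42.1
```

Call:
arm_command --series '[0, 0, -2, 0, 0.2, 0, 0, -5, 0, 0.2, 0, 0, -7, 0, 0.2, 0, 0, -8, 0, 0.2, 0, 0, -8, 0, 0.2]'

```text
time_s: 33.65
tool_pos: [0.5629, -0.0572, 0.0708]
tcp_rot: [-0.001, 0.646, 0.763, -0.001]
force: [0.0, 0.5, -2.3]
opening: 0.0471
finger_force: 42.1
```

Call:
arm_command --series '[0, 0, 0, 0, 0.2]'

```text
time_s: 33.75
tool_pos: [0.5646, -0.0564, 0.0728]
tcp_rot: [0.001, 0.646, 0.763, 0.0]
force: [0.1, -0.3, -1.4]
opening: 0.0472
finger_force: 42.1
```

Call:
arm_command --series '[0, 0, -0.4, 0, 0.2, 0, 0, -0.8, 0, 0.2, 0, 0, -1, 0, 0.2, 0, 0, -1, 0, 0.2, 0, 0, -1, 0, 0.2]'

```text
time_s: 34.25
tool_pos: [0.5639, -0.0561, 0.0621]
tcp_rot: [0.0, 0.646, 0.764, 0.0]
force: [-0.9, 0.5, -2.5]
opening: 0.0468
finger_force: 42.1
```

Call:
arm_command --series '[0, 0, -0.05, 0, 0.2, 0, 0, -0.1, 0, 0.2, 0, 0, -0.15, 0, 0.2, 0, 0, -0.2, 0, 0.2, 0, 0, -0.2, 0, 0.2]'

```text
time_s: 34.75
tool_pos: [0.5639, -0.0561, 0.0604]
tcp_rot: [0.0, 0.646, 0.764, -0.0]
force: [-0.8, -0.9, -0.5]
opening: 0.0471
finger_force: 42.2
```

Call:
arm_command --series '[0, 0, -0.05, 0, 0.2, 0, 0, -0.05, 0, 0.8, 0, 0, -0.05, 0, 0.8, 0, 0, -0.05, 0, 0.8, 0, 0, 3, 0, 0.8]'

```text
time_s: 35.25
tool_pos: [0.561, -0.0565, 0.087]
tcp_rot: [-0.003, 0.646, 0.764, -0.003]
force: [-0.1, 0.2, 0.0]
opening: 0.0682
finger_force: 0.0
```

Call:
arm_command --series '[0, 0, 4, 0, 0.8, 0, 0, 8, 0, 0.8, 0, 0, 11, 0, 0.8, -2, -4, 12, 0, 0.8, -4, -8, 12, 0, 0.8]'

```text
time_s: 35.75
tool_pos: [0.5256, -0.1354, 0.2126]
tcp_rot: [0.003, 0.644, 0.765, 0.002]
force: [0.6, -0.7, -0.5]
opening: 0.0683
finger_force: 0.0
```

Call:
arm_command --series '[-2, -4, 0, 0, 0.8, -4, -8, 0, 0, 0.8, -6, -12, 0, 0, 0.8, -6, -14.5, 0, 0, 0.8, -6, -14.5, 0, 0, 0.8]'

```text
time_s: 36.25
tool_pos: [0.4621, -0.2868, 0.2095]
tcp_rot: [0.001, 0.649, 0.761, -0.001]
force: [1.2, 0.9, -0.0]
opening: 0.068
finger_force: 0.0
```

Call:
arm_command --series '[0, 0, -2, 0, 0.8, 0, 0, -4, 0, 0.8, 0, 0, -6, 0, 0.8, 0, 0, -6, 0, 0.8, 0, 0, -6, 0, 0.8]'

```text
time_s: 36.75
tool_pos: [0.4644, -0.2802, 0.1503]
tcp_rot: [-0.0, 0.645, 0.764, 0.0]
force: [1.4, -0.3, 0.8]
opening: 0.0682
finger_force: 0.0
```

Need z ≈ 0.052, so 9.8 cm down.

Call:
arm_command --series '[0, -0.1, -3, 0, 0.8, 0, -0.1, -6, 0, 0.8, 0, -0.1, -8.5, 0, 0.8, 0, -0.1, -9.8, 0, 0.8, 0, -0.1, -9.8, 0, 0.8]'

```text
time_s: 37.25
tool_pos: [0.4638, -0.2817, 0.0516]
tcp_rot: [-0.001, 0.645, 0.764, -0.0]
force: [-1.2, -0.6, 0.9]
opening: 0.0685
finger_force: 0.0
```

Call:
arm_command --series '[0, 0, 0, 0, 0.8, 0, 0, 0, 0, 0.4, 0, 0, 0, 0, 0.2, 0, 0, 0, 0, 0.2, 0, 0, 0, 0, 0.2]'

```text
time_s: 37.75
tool_pos: [0.4647, -0.2826, 0.0536]
tcp_rot: [0.001, 0.646, 0.764, 0.0]
force: [-1.8, -0.2, 5.8]
opening: 0.0473
finger_force: 40.6
```

Call:
arm_command --series '[0, 0, 2, 0, 0.2, 0, 0, 6, 0, 0.2, 0, 0, 10, 0, 0.2, 0, 3, 13, 0, 0.2, 0, 7, 13, 0, 0.2]'

```text
time_s: 38.25
tool_pos: [0.4666, -0.2144, 0.1861]
tcp_rot: [0.005, 0.648, 0.762, 0.001]
force: [1.7, 0.8, -1.8]
opening: 0.0469
finger_force: 42.2
```

Call:
arm_command --series '[1, 4, 0, 0, 0.2, 2, 8, 0, 0, 0.2, 3, 12, 0, 0, 0.2, 4, 16, 0, 0, 0.2, 5, 19, 0, 0, 0.2]'

```text
time_s: 38.75
tool_pos: [0.5135, -0.0189, 0.1823]
tcp_rot: [-0.0, 0.644, 0.765, 0.0]
force: [-0.0, 0.1, -2.1]
opening: 0.047
finger_force: 42.1
```

Call:
arm_command --series '[2, 2, 0, 0, 0.2, 3.8, 3.7, 0, 0, 0.2, 3.8, 3.7, 0, 0, 0.2, 3.8, 3.7, -3, 0, 0.2, 3.8, 3.7, -6, 0, 0.2]'

```text
time_s: 39.25
tool_pos: [0.552, 0.0143, 0.122]
tcp_rot: [0.001, 0.646, 0.764, 0.0]
force: [0.1, -1.1, -2.8]
opening: 0.0469
finger_force: 42.3
```

Call:
arm_command --series '[0, 0, -2, 0, 0.2, 0, 0, -4, 0, 0.2, 0, 0, -5, 0, 0.2, 0, 0, -5, 0, 0.2, 0, 0, -5, 0, 0.2]'

```text
time_s: 39.75
tool_pos: [0.5522, 0.0148, 0.0727]
tcp_rot: [0.0, 0.646, 0.764, 0.0]
force: [0.5, 1.1, -2.2]
opening: 0.0472
finger_force: 42.2
```

Call:
arm_command --series '[0, 0, -0.5, 0, 0.2, 0, 0, -0.9, 0, 0.2, 0, 0, -1.1, 0, 0.2, 0, 0, -1.1, 0, 0.2, 0, 0, -1.1, 0, 0.2]'

```text
time_s: 40.25
tool_pos: [0.5519, 0.015, 0.0611]
tcp_rot: [-0.0, 0.646, 0.764, 0.0]
force: [0.2, 0.5, -1.9]
opening: 0.0474
finger_force: 42.2
```

Call:
arm_command --series '[0, 0, -0.05, 0, 0.2, 0, 0, -0.1, 0, 0.2, 0, 0, -0.15, 0, 0.2, 0, 0, -0.2, 0, 0.2, 0, 0, -0.2, 0, 0.2]'

```text
time_s: 40.75
tool_pos: [0.5519, 0.015, 0.0597]
tcp_rot: [0.0, 0.646, 0.764, 0.0]
force: [-1.0, -0.6, 4.5]
opening: 0.0473
finger_force: 42.6
```

Call:
arm_command --series '[0, 0, 0, 0, 0.8, 0, 0, 0, 0, 0.8, 0, 0, 0, 0, 0.8, 0, 0, 2, 0, 0.8, 0, 0, 5, 0, 0.8]'

```text
time_s: 41.25
tool_pos: [0.5505, 0.0147, 0.1079]
tcp_rot: [-0.002, 0.645, 0.764, -0.001]
force: [0.9, -0.0, 1.1]
opening: 0.0681
finger_force: 0.0
```

Call:
arm_command --series '[0, 0, 4, 0, 0.8, 0, 0, 8, 0, 0.8, 0, 0, 10, 0, 0.8, -2.5, -3.5, 10, 0, 0.8, -5, -7, 10, 0, 0.8]'

```text
time_s: 41.75
tool_pos: [0.5023, -0.0546, 0.21]
tcp_rot: [0.001, 0.644, 0.765, 0.001]
force: [0.1, -1.9, 0.2]
opening: 0.0683
finger_force: 0.0
```

Call:
arm_command --series '[-2, -3.5, 0, 0, 0.8, -4, -7, 0, 0, 0.8, -6, -10.5, 0, 0, 0.8, -8, -14, 0, 0, 0.8, -10, -17.5, 0, 0, 0.8]'

```text
time_s: 42.25
tool_pos: [0.401, -0.2314, 0.2092]
tcp_rot: [0.0, 0.646, 0.764, 0.0]
force: [1.5, -1.6, 1.2]
opening: 0.0681
finger_force: 0.0
```

Call:
arm_command --series '[-1.3, -2.5, 0, 0, 0.8, -2.3, -4.9, 0, 0, 0.8, -2.3, -4.9, 0, 0, 0.8, -2.3, -4.9, -4, 0, 0.8, -2.3, -4.9, -7, 0, 0.8]'

```text
time_s: 42.75
tool_pos: [0.3794, -0.2786, 0.1384]
tcp_rot: [0.001, 0.646, 0.764, 0.0]
force: [0.0, -0.4, -0.6]
opening: 0.0681
finger_force: 0.0
```

Call:
arm_command --series '[0, 0, 0, 0, 0.8, 0, 0, 0, 0, 0.8]'

```text
time_s: 42.95
tool_pos: [0.3797, -0.2781, 0.1394]
tcp_rot: [-0.0, 0.645, 0.764, 0.0]
force: [1.0, 0.2, 0.7]
opening: 0.0682
finger_force: 0.0
```

Call:
arm_command --series '[0, -0.1, -3, 0, 0.8, 0, -0.1, -6, 0, 0.8, 0, -0.1, -8.8, 0, 0.8, 0, -0.1, -8.8, 0, 0.8, 0, -0.1, -8.8, 0, 0.8]'

```text
time_s: 43.45
tool_pos: [0.3803, -0.2803, 0.0525]
tcp_rot: [0.001, 0.645, 0.764, 0.0]
force: [1.2, 0.5, -0.0]
opening: 0.0682
finger_force: 0.0
```

Call:
arm_command --series '[0, 0, 0, 0, 0.5, 0, 0, 0, 0, 0.3, 0, 0, 0, 0, 0.2, 0, 0, 0, 0, 0.2, 0, 0, 0, 0, 0.2]'

```text
time_s: 43.95
tool_pos: [0.3799, -0.2809, 0.0531]
tcp_rot: [0.002, 0.646, 0.764, 0.0]
force: [-1.0, -0.4, 6.3]
opening: 0.0477
finger_force: 40.0
```

Call:
arm_command --series '[0, 0, 2, 0, 0.2, 0, 0, 6, 0, 0.2, 1, 3, 9, 0, 0.2, 2, 6, 9, 0, 0.2, 3, 10, 9, 0, 0.2]'

```text
time_s: 44.45
tool_pos: [0.4099, -0.181, 0.143]
tcp_rot: [0.002, 0.647, 0.762, 0.0]
force: [0.3, 1.0, -2.4]
opening: 0.0475
finger_force: 42.1
```

Call:
arm_command --series '[1.2, 4, 0, 0, 0.2, 2.4, 8, 0, 0, 0.2, 3.3, 12, 0, 0, 0.2, 3.8, 14, 0, 0, 0.2, 3.8, 14, 0, 0, 0.2]'

```text
time_s: 44.95
tool_pos: [0.4481, -0.0357, 0.1424]
tcp_rot: [0.001, 0.643, 0.766, 0.002]
force: [0.3, -1.0, -2.3]
opening: 0.0473
finger_force: 42.1
```

Call:
arm_command --series '[0, 0, -2, 0, 0.2, 0, 0, -5, 0, 0.2, 0, 0, -7, 0, 0.2, 0, 0, -7, 0, 0.2, 0, 0, -7, 0, 0.2]'

```text
time_s: 45.45
tool_pos: [0.447, -0.0408, 0.0716]
tcp_rot: [0.0, 0.646, 0.763, -0.0]
force: [-0.2, 0.6, -1.6]
opening: 0.0468
finger_force: 42.0
```

Call:
arm_command --series '[0.05, 0, -0.5, 0, 0.2, 0.05, 0, -0.9, 0, 0.2, 0.05, 0, -1.05, 0, 0.2, 0.05, 0, -1.05, 0, 0.2, 0.05, 0, -1.05, 0, 0.2]'

```text
time_s: 45.95
tool_pos: [0.4475, -0.0401, 0.0607]
tcp_rot: [0.0, 0.646, 0.764, 0.0]
force: [0.7, 0.3, -2.8]
opening: 0.0472
finger_force: 42.0
```

Call:
arm_command --series '[0, 0, -0.05, 0, 0.2, 0, 0, -0.1, 0, 0.2, 0, 0, -0.15, 0, 0.2, 0, 0, -0.2, 0, 0.2, 0, 0, -0.2, 0, 0.2]'

```text
time_s: 46.45
tool_pos: [0.4474, -0.04, 0.0591]
tcp_rot: [0.0, 0.645, 0.764, -0.0]
force: [-1.6, -0.2, 4.5]
opening: 0.0471
finger_force: 42.8
```

Contact. Release, retreat and check.

Call:
arm_command --series '[0, 0, 0, 0, 0.8, 0, 0, 0, 0, 0.8, 0, 0, 0, 0, 0.8, 0, 0, 2, 0, 0.8, 0, 0, 5, 0, 0.8]'

```text
time_s: 46.95
tool_pos: [0.4461, -0.04, 0.1079]
tcp_rot: [-0.002, 0.645, 0.764, -0.001]
force: [-0.6, -0.8, 0.2]
opening: 0.0681
finger_force: 0.0
```

Call:
arm_command --series '[0, 0, 4, 0, 1, 0, 0, 8, 0, 1, 1, -2, 12, 0, 1, 2, -6, 13, 0, 1, 3, -9, 13, 0, 1]'

```text
time_s: 47.45
tool_pos: [0.4789, -0.1324, 0.2411]
tcp_rot: [0.003, 0.646, 0.763, 0.001]
force: [0.0, -0.4, -1.1]
opening: 0.0855
finger_force: 0.0
```

Call:
arm_command --series '[1, 0, 0, 0, 1, 1, 0, 0, 0, 1, 1, 0, 0, 0, 1, 1, 0, 0, 0, 1, 1, 0, 0, 0, 1]'

```text
time_s: 47.95
tool_pos: [0.4869, -0.1289, 0.2385]
tcp_rot: [-0.0, 0.645, 0.764, -0.0]
force: [0.6, -0.2, -0.7]
opening: 0.0854
finger_force: 0.0
```

```bash
python3 look.py w8; python3 jars.py side scene; python3 -c "
from h import *
save(cap('scene'),'s2')"
```

```text
47.95 [ 0.4869 -0.1289  0.2385]
red top [445.6 -38.   24. ] 2653 0.095
red pad [444.5 -38.1  67.3  64.5   8.9] 985 0.01
green top [550.5  15.4  23.7] 2855 0.0949
green pad [552.4  15.1  59.4  59.3   9.6] 1079 0.0099
blue top [562.  -56.   23.7] 2387 0.0949
blue pad [564.6 -56.2  59.3  59.1   9.7] 784 0.01
jig [546.6 -24.  102.3  25.2 -80.3] 27 0.0415
tray [ 464.2 -282.1  259.5  101.3   -2.1] 2033 0.0185
mat [0. 0. 0. 0. 0.] 0 nan
48.0 [ 0.487  -0.1292  0.2386] 9.679840266663717
side red [442.8 -39.   24.5] 532 0.0957
side green [548.   14.9  25.1] 451 0.0954
side blue [559.7 -56.3  24.6] 492 0.0956
scene red [449.4 -36.6  23.6] 259 0.0968
scene green [553.9  15.8  24.8] 311 0.0968
scene blue [568.6 -35.2  40.9] 281 0.0969
  return _methods._mean(a, axis=axis, dtype=dtype,
  ret = ret.dtype.type(ret / rcount)
```

View pics/s2.png

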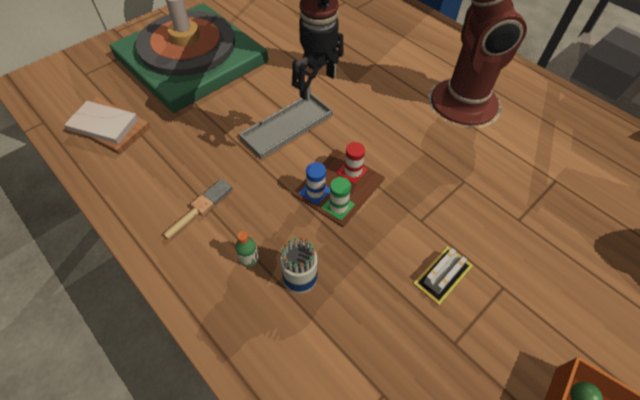

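All three jars stand on their own pads, about 2.5 mm off centre. The jig is centred on the mat (444,273), the tray is empty and the can is untouched. The gripper is clear, so I'm handing in.

```bash
python3 -c "
from station import r
print(r.finish_job())"
```

```text
the job is handed in; nothing more can be done
None
```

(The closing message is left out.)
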